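# Find the fullest nail tin by weight and hold it up

### The job

Three identical closed tins of nails stand on the workbench, one clearly fuller than the other two: lift them one after another to feel their weight, setting each back down upright on the bench before lifting the next. Then take the fullest (heaviest) tin and hold it up, upright and still, at least 15 cm clear over the middle of the bench where the tins stood, ready for me to take from you: finish while holding it. Don't knock any tin over, and leave everything else on the bench where it lies.

Things in the scene. Friction and masses are not known exactly. Their poses are not given: they have to be found in the camera images.
- tin_a_mid (a point): centre (half-way up, 43 above its underside) of a closed round tin standing on the bench, z up: 60 in diameter (lid rim 57), 86 high; blue body, pale label band, flat steel lid pressed tight. The three tins look exactly alike and any of them may be the fullest. Round each, above 30 high, at least 45 is free
- tin_b_mid (a point): centre (half-way up, 43 above its underside) of a closed round tin standing on the bench, z up: 60 in diameter (lid rim 57), 86 high; blue body, pale label band, flat steel lid pressed tight. The three tins look exactly alike and any of them may be the fullest. Round each, above 30 high, at least 45 is free
- tin_c_mid (a point): centre (half-way up, 43 above its underside) of a closed round tin standing on the bench, z up: 60 in diameter (lid rim 57), 86 high; blue body, pale label band, flat steel lid pressed tight. The three tins look exactly alike and any of them may be the fullest. Round each, above 30 high, at least 45 is free
- tin_a: the same tin as point tin_a_mid, origin at the centre of its underside. Tin and nails together weigh 0.13 to 0.6 kg, centred on its axis; the nails do not shift noticeably; the fullest weighs at least 0.15 kg more than either other. 40 N of grip does no harm
- tin_b: the same tin as point tin_b_mid, origin at the centre of its underside. Tin and nails together weigh 0.13 to 0.6 kg, centred on its axis; the nails do not shift noticeably; the fullest weighs at least 0.15 kg more than either other. 40 N of grip does no harm
- tin_c: the same tin as point tin_c_mid, origin at the centre of its underside. Tin and nails together weigh 0.13 to 0.6 kg, centred on its axis; the nails do not shift noticeably; the fullest weighs at least 0.15 kg more than either other. 40 N of grip does no harm
- table: the plank workbench the tins stand on, top at height 0, origin not of use. Fixed on it, away from the tins: a blue vise (172 high) beyond 540 to the left, a grey grinder (240 high) beyond 540 to the right, small-parts bins (140 high), charger, power strip and paint can (130 high) along the back beyond 790
- chisel: chisel lying flat between the tins, 255 long (along its x), handle 26 thick, at most 26 high, yellow handle towards its -x. Bystander: origin under its middle, on the bench; leave it be
- square: small try square lying flat between the tins: dark stock 16 x 80 x 16 high (long along its own y) centred 60 towards -x, steel blade 28 wide and 4 thick, flat on the bench, reaching 95 towards +x along its +y end. Bystander: origin under its middle, on the bench; leave it be
- tape: yellow tape measure lying flat, 66 x 66 x 34 high, beyond the tins. Bystander: origin under its middle, on the bench; leave it be
- glue: white glue bottle standing, 64 across, 190 high, beyond the tins; tips easily. Bystander: origin under its middle, on the bench; leave it be
- mallet: rubber mallet lying at the left of the tins: head 64 thick, 105 wide along its y, centred 110 towards +x; handle along its x reaching 172 towards -x. Bystander: origin under its middle, on the bench; leave it be
- plane: small hand plane standing on its sole at the right of the tins, 165 long (its x) x 52 wide x 57 high. Bystander: origin under its middle, on the bench; leave it be
- drill: green cordless drill standing on its battery pack (115 along its x, 75 wide), 203 high, reaching 110 towards its -x at the chuck, beyond the tins. Bystander: origin under its middle, on the bench; leave it be
Things that resemble listed ones, but are neither listed nor needed, are in the scene too. What is shaped like the tin_a but black or orange is not meant. Leave any turquoise look-alike of the tin_b alone.

How it is judged:
On the way, in this order (a step that is already met when the one before it is completed fails the run):
1. a tin is lifted clear of the bench (10 mm or more) (height (world z) of any of tin_a_mid, tin_b_mid, tin_c_mid above 0.053 m), for 0.2 s.
2. it is set back: all three tins stand on the bench (height (world z) of each of tin_a_mid, tin_b_mid, tin_c_mid below 0.047 m and contact force between each of tin_a, tin_b, tin_c and table above 0.8 N), for 0.1 s.
3. again a tin is lifted clear of the bench (height (world z) of any of tin_a_mid, tin_b_mid, tin_c_mid above 0.053 m), for 0.2 s.
4. it is set back: all three tins stand on the bench (all of step 2), for 0.1 s.
5. a third time a tin is lifted clear of the bench (height (world z) of any of tin_a_mid, tin_b_mid, tin_c_mid above 0.053 m), for 0.2 s.
At the end, for the whole second after the job is handed in: The heaviest tin is in the fingers (over 4 N), upright within 15 degrees, still, underside over 140 mm up, carried by nothing else, over the bench (x < 0.78, y within 0.5); the other two stand upright and untouched, each weighing under 4.1 N (the fullest: over 4.9 N); no other thing moved 30 mm (((height (world z) of tin_a_mid above 0.183 m and angle between tin_a_mid's own z axis and vertical below 0.26 rad and linear speed of tin_a below 0.05 m/s and contact force between the fingers and tin_a above 4 N and contact force between tin_a and table below 0.1 N and world y of tin_a_mid between -0.5 and 0.5 m and world x of tin_a_mid below 0.78 m and contact force between tin_a and drill below 0.1 N and contact force between tin_a and glue below 0.1 N and contact force between tin_b and table between 0.8 and 4.1 N and contact force between each of tin_b, tin_c and tin_a below 0.1 N and contact force between each of the arm, the fingers and tin_b below 0.1 N and contact force between tin_c and table between 0.8 and 4.1 N and contact force between each of the arm, the fingers and tin_c below 0.1 N) or (height (world z) of tin_b_mid above 0.183 m and angle between tin_b_mid's own z axis and vertical below 0.26 rad and linear speed of tin_b below 0.05 m/s and contact force between the fingers and tin_b above 4 N and contact force between tin_b and table below 0.1 N and world y of tin_b_mid between -0.5 and 0.5 m and world x of tin_b_mid below 0.78 m and contact force between tin_b and drill below 0.1 N and contact force between tin_b and glue below 0.1 N and contact force between tin_a and table between 0.8 and 4.1 N and contact force between each of tin_a, tin_c and tin_b below 0.1 N and contact force between each of the arm, the fingers and tin_a below 0.1 N and contact force between tin_c and table between 0.8 and 4.1 N and contact force between each of the arm, the fingers and tin_c below 0.1 N) or (height (world z) of tin_c_mid above 0.183 m and angle between tin_c_mid's own z axis and vertical below 0.26 rad and linear speed of tin_c below 0.05 m/s and contact force between the fingers and tin_c above 4 N and contact force between tin_c and table below 0.1 N and world y of tin_c_mid between -0.5 and 0.5 m and world x of tin_c_mid below 0.78 m and contact force between tin_c and drill below 0.1 N and contact force between tin_c and glue below 0.1 N and contact force between tin_a and table between 0.8 and 4.1 N and contact force between each of tin_a, tin_b and tin_c below 0.1 N and contact force between each of the arm, the fingers and tin_a below 0.1 N and contact force between tin_b and table between 0.8 and 4.1 N and contact force between each of the arm, the fingers and tin_b below 0.1 N)) and (height (world z) of tin_a_mid above 0.183 m or (height (world z) of tin_a_mid below 0.047 m and angle between tin_a_mid's own z axis and vertical below 0.1 rad)) and (height (world z) of tin_b_mid above 0.183 m or (height (world z) of tin_b_mid below 0.047 m and angle between tin_b_mid's own z axis and vertical below 0.1 rad)) and (height (world z) of tin_c_mid above 0.183 m or (height (world z) of tin_c_mid below 0.047 m and angle between tin_c_mid's own z axis and vertical below 0.1 rad)) and distance of each of chisel, square, tape, glue, mallet, plane, drill from where it was at the start of the episode below 0.03 m); the arm keeps its last pose, push and grip.
It fails at once if a tin is knocked over or tilted more than 45 degrees (angle between any of tin_a_mid, tin_b_mid, tin_c_mid's own z axis and vertical above 0.79 rad).
It fails at once if another thing on the bench is pushed 30 mm or more, or upset (distance of any of chisel, square, tape, glue, mallet, plane, drill from where it was at the start of the episode above 0.03 m or angle between any of chisel, square, tape, glue, mallet, plane, drill's own z axis and vertical above 0.4 rad).
It also fails if it takes over 70 s, if anything falls off the work surface, if the arm or the gripper's body presses on something with over 40 N, if the wrist force passes 120 N, or if a joint passes its speed limit or range.

### The arm

A 6-joint arm with a two-finger parallel gripper is mounted at the origin on the work surface. World frame = base frame: x ahead of the robot, y to its left, z up, the work surface at z = 0. Lengths are in m, angles in rad, forces in N, time in s.
With the tool pointing down it reaches from about 0.425 to 0.95 m from the base axis. Payload 3.5 kg.
Tool frame: the origin (TCP) lies at the very end of the fingers, on their centre line; the grasp point (between the pads) lies 19 mm behind it; z points along the fingers, y is the line along which they close (so a half turn about z gives the same grasp; the last joint's range is limited). The gripper opens to 85 mm and grips with 20 to 120 N. Pads are 22 mm wide; open, the fingers measure 114 mm over their backs; the gripper's body (76 mm by 85 mm) begins 54 mm behind the grasp point. The pads swing forward as they close: fully open they stand 13 mm farther back than shut.
Start: joints at [1.117, 0.286, 1.577, -0, 1.279, -0.15], TCP at [0.202, 0.644, 0.231] pointing down, gripper open.
Joint ranges: [-2.77, 2.77], [-0.9, 2.22], [0.21, 2.48], [-1.53, 4.67], [0.24, 2.81], [-2.84, 2.84]. Speed limits (rad/s): [2.79, 2.79, 3.14, 3.14, 3.14, 3.14].

### API

Orientations are given as a unit quaternion [x, y, z, w].
In Python, from plant import ctrl gives the robot as it stands.
- The arm moves only by the tool carry_out, never from a script. Its argument "deltas" is one flat list of numbers, 6 for each row, row after row: the shift along the tool's x, y, z in m, then the turn, a rotation vector about the tool's x, y, z in rad. A call has 1 to 5 rows; each row is the pose to reach, as a shift and turn from the pose commanded when the call began, along the tool's axes at that moment; what a row does not reach only later rows make up. A row lasts 1/8 s, in which the tool goes at most 62.5 mm and 10.7 degrees, less where a joint would pass 70% of its speed; a pose out of reach is approached as far as the arm can. A call with a gripper value outside its range is refused whole. "grip" is the opening in per cent of the stroke, from 0 (shut) to 100 (fully open), set as the call begins (left out, the last holds). The fingers move at their own pace and stop on an object; "grip_force" is the grip in N (left out, the last holds). Time passes only in rows, so rows that repeat a pose let the fingers close. It gives the time, the measured TCP pose, the force, the opening and the grip force at its end, in the units of the state.
- ctrl.get_state(): the state, without advancing time (a new reading comes with each control period).
- ctrl.read_camera(name): name is "scene" or "side" or "wrist"; returns (picture, depth): 384x512x3 uint8, red, green, blue; 384x512 float32, m along the optical axis (not along the pixel's ray), 0 where there is no reading.
- ctrl.camera_model(name): a dict with "intrinsics" (3x3 intrinsics, pixels), "extrinsics" (4x4, takes a point from world to camera coordinates); the wrist camera has in their place "hand_eye" (4x4, takes a point from camera to tool coordinates, whose origin is the TCP and whose axes are the flange's). Camera axes: x right, y down, z forward; pixel columns grow to the right and rows downward; lengths in m; the calibration is good to about 2 mm. The wrist camera is an equidistant fisheye: a pixel r from the principal point sees the ray r / f radians off the axis. A picture is of the moment at which its call begins: read the wrist's pose just before it. camera_model takes no time and is no camera call.
- ctrl.sign_off(): hands the job in; it is judged then, once.
Trained networks look in the newest picture that a camera, given by its name, has taken for a name from the list of things; names that differ only in an ending like _2 or _b are one class to them, and where a whole thing is asked for, a point or a joint stands for the part that bears it (a point fixed in the world has none). Each returns a list of dicts, best first, with "score" (0 to 1); they miss things now and then, are a little off and sometimes report something else, mostly with a low value. They report only what shows in the picture. A call takes as long as a camera call. They do not tell look-alikes from the thing itself.
- ctrl.find_in(camera, query): "uv" ([column, row] in pixels, amid what is visible of it).
The state is a dict: "time": time; "qpos": joint angles; "dq": joint speeds; "joint_efforts": joint torques, N m; "eef_pos": TCP position; "tcp_rot": TCP orientation; "contact_force": force on the tool from outside, world axes, zero at the start; "wrist_torque": the same for the moment, N m; "opening": opening from 0.0 (shut) to 1.0 (fully open); "finger_force": force on a finger pad.
Only numpy, scipy, OpenCV 4.12 (cv2) and the standard library are available. Lean on these libraries where they do the work, as an engineer would, in place of code of your own. Each camera call takes 0.05 s, during which the arm holds its last target. There are 200 camera calls.

## Working session

There is one attempt and no reset: what is moved stays moved. The work goes in short steps, Python scripts to look and compute and a tool call to move; the robot and the scene stay as the last step left them, time stands still between calls to the robot, and variables do not carry over. Pictures are saved under pics/ and viewed, at most 10 in all, crops included, and the job is handed in when it is done.

Besides the shell and the picture viewer there is one more tool, called after "Call:" in YAML: its name, and indented under it one key for each argument. carry_out: Moves the arm, as the interface text tells. Its arguments: {"type":"object","properties":{"deltas":{"type":"array"},"grip":{"type":"number"},"grip_force":{"type":"number"}},"required":["deltas"]}

```bash
mkdir -p pics; cat > h.py <<'E'
import numpy as np, cv2
from plant import ctrl
from scipy.spatial.transform import Rotation as R
def snap(c,fn=None):
    im,d=ctrl.read_camera(c)
    if fn: cv2.imwrite(fn,im[:,:,::-1])
    return im,d
def world(c,uv,d):
    m=ctrl.camera_model(c);K=np.array(m["intrinsics"]);E=np.array(m["extrinsics"])
    p=np.linalg.inv(K)@[uv[0],uv[1],1]*d
    return E[:3,:3].T@(p-E[:3,3])
E
python3 - <<'E'
from h import *
np.set_printoptions(precision=4,suppress=True)
for c in("scene","side"):
    im,d=snap(c,f"pics/{c}0.png")
    for q in("tin_a_mid","tin_a"):
        for r in ctrl.find_in(c,q):
            u,v=r["uv"];dd=d[int(round(v)),int(round(u))]
            print(c,q,np.round(r["uv"]),round(r["score"],2),world(c,(u,v),dd))
    m=ctrl.camera_model(c);E=np.array(m["extrinsics"]);print("cam",-E[:3,:3].T@E[:3,3])
s=ctrl.get_state();print(s)
E
```

```text
scene tin_a_mid [214. 200.] 0.81 [ 0.6572 -0.1362  0.0565]
scene tin_a_mid [169. 196.] 0.63 [ 0.6765 -0.3008  0.07  ]
scene tin_a [194. 179.] 0.67 [ 0.5753 -0.2337  0.0733]
scene tin_a [214. 198.] 0.67 [ 0.6556 -0.1353  0.066 ]
scene tin_a [315. 196.] 0.62 [0.603  0.2354 0.0846]
scene tin_a [349. 201.] 0.62 [0.5891 0.3601 0.0591]
scene tin_a [171. 192.] 0.58 [ 0.6651 -0.2944  0.0812]
scene tin_a [333. 185.] 0.55 [0.5188 0.302  0.0633]
cam [1.5188 0.171  1.042 ]
side tin_a_mid [351. 252.] 0.8 [ 0.6176 -0.3279  0.0487]
side tin_a_mid [312. 254.] 0.64 [ 0.5231 -0.2572  0.0637]
side tin_a_mid [304. 217.] 0.59 [ 0.604  -0.1553  0.0776]
side tin_a [352. 248.] 0.86 [ 0.6207 -0.3248  0.0657]
side tin_a [312. 250.] 0.82 [ 0.5234 -0.256   0.0799]
side tin_a [218. 170.] 0.76 [0.5843 0.2211 0.0524]
side tin_a [243. 212.] 0.69 [ 0.4923 -0.0063  0.0726]
side tin_a [307. 220.] 0.62 [ 0.6111 -0.1637  0.0674]
side tin_a [188. 154.] 0.59 [0.5439 0.3322 0.0826]
side tin_a [188. 174.] 0.59 [0.4832 0.2596 0.0732]
cam [-0.1103 -0.6945  1.0241]
{'time': 0.3, 'qpos': array([ 1.117 ,  0.2867,  1.5772, -0.    ,  1.2786, -0.15  ]), 'dq': array([ 0.0005, -0.0029, -0.0019,  0.0014,  0.0005, -0.002 ]), 'joint_efforts': array([ -0.0007, -40.5354, -29.2291,  -0.0002,   0.0033,   0.    ]), 'eef_pos': array([0.2018, 0.6439, 0.2308]), 'tcp_rot': array([ 0.1513,  0.9885, -0.0004, -0.0001]), 'contact_force': array([-0.1574, -1.1322,  0.1217]), 'wrist_torque': array([-0.0439,  0.0222, -0.0243]), 'finger_force': 0.0, 'opening': 0.9975030715818949}
```

View pics/scene0.png

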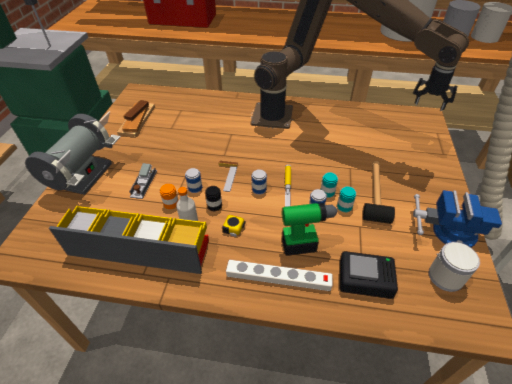

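View pics/side0.png

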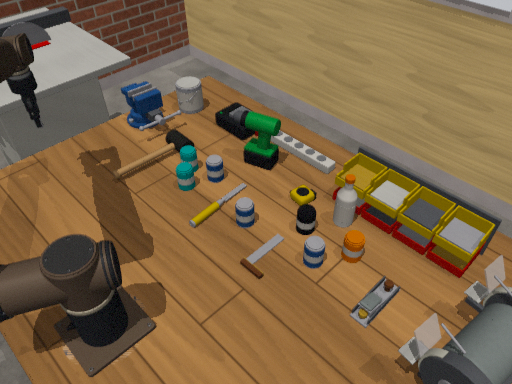

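The side crop below should confirm it. The blue tins are at scene (194,179), (260,180) and (317,197), and at side (313,252), (245,212) and (216,168). The turquoise ones (scene (330,184), (347,200)), the black one (213,200) and the orange one (169,196) are look-alikes. Next I fit the centres from both views.

```bash
cat > fit.py <<'E'
from h import *
from scipy.optimize import least_squares
def cloud(c):
    im,d=snap(c);m=ctrl.camera_model(c);K=np.array(m["intrinsics"]);E=np.array(m["extrinsics"])
    v,u=np.nonzero(d>0);z=d[v,u]
    p=(np.linalg.inv(K)@np.stack([u,v,np.ones_like(u)]))*z
    return (E[:3,:3].T@(p-E[:3,3:4])).T, im
def fit(P,c0):
    c=np.array(c0,float)
    for _ in range(3):
        r=np.hypot(*(P[:,:2]-c).T)
        S=P[(r<.045)&(P[:,2]>.02)&(P[:,2]<.078)]
        c=least_squares(lambda q:np.hypot(*(S[:,:2]-q).T)-.03,c,loss="soft_l1",f_scale=.003).x
    r=np.hypot(*(P[:,:2]-c).T);T=P[(r<.02)&(P[:,2]>.06)&(P[:,2]<.12)]
    return c,len(S),T[:,2].mean() if len(T) else 0,T[:,:2].mean(0) if len(T) else 0
C0=[(.545,-.235),(.505,.01),(.595,.235)]
E
python3 - <<'E'
from fit import *
np.set_printoptions(precision=4,suppress=True)
PP={}
for c in("scene","side"):
    P,im=cloud(c);PP[c]=P
    for k in C0: print(c,*fit(P,k))
for k in C0: print("both",*fit(np.vstack(list(PP.values())),k))
cv2.imwrite("pics/crop.png",cv2.resize(im[135:280,160:380],None,fx=3.5,fy=3.5,interpolation=3)[:,:,::-1])
E
```

```text
scene [ 0.5506 -0.2472] 169 0.08540033054979991 [ 0.5503 -0.2478]
scene [0.5183 0.0116] 175 0.08467547001035326 [0.5186 0.0118]
scene [0.5907 0.2448] 73 0.08517112209994662 [0.5918 0.2445]
side [ 0.5493 -0.2442] 275 0.08566623587650468 [ 0.5493 -0.2444]
side [0.5169 0.0144] 241 0.08589576623503402 [0.5167 0.0141]
side [0.5901 0.2481] 217 0.0864233654948371 [0.5896 0.2481]
both [ 0.5498 -0.2452] 444 0.08555067755307905 [ 0.5492 -0.2453]
both [0.5177 0.0133] 416 0.08546046709865611 [0.5176 0.0132]
both [0.5905 0.2472] 290 0.08577222367932422 [0.5902 0.2474]
```

View pics/crop.png

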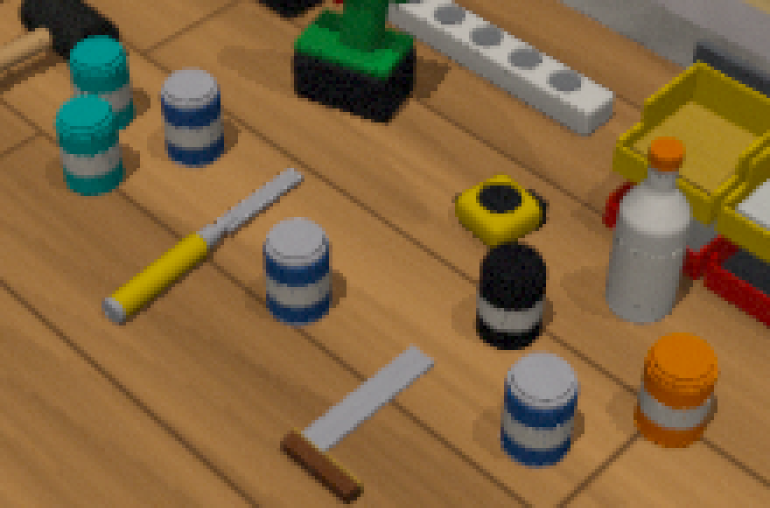

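The crop shows the three blue-bodied tins with steel lids at crop pixels (192,115), (298,270) and (541,408), clearly apart from the turquoise, black and orange ones. Next I check free directions around each tin.

```bash
python3 - <<'E'
from fit import *
P=np.vstack([cloud(c)[0] for c in("scene","side")])
for k in [(.5498,-.2452),(.5177,.0133),(.5905,.2472)]:
    d=P[:,:2]-k;r=np.hypot(*d.T);a=np.degrees(np.arctan2(d[:,1],d[:,0]))
    print(k)
    for lo,hi,R_ in((.03,.1,.13),(.1,.3,.17)):
        s=(r>.038)&(r<R_)&(P[:,2]>lo)&(P[:,2]<hi)
        for b in range(-180,180,20):
            t=s&(a>=b)&(a<b+20)
            if t.sum()>2: print(lo,b,t.sum(),"rmin %.3f zmax %.3f"%(np.sort(r[t])[1],P[t,2].max()))
s=ctrl.get_state();T=R.from_quat(s["tcp_rot"]);print(T.as_matrix().round(3))
E
```

```text
(0.5498, -0.2452)
0.03 -60 249 rmin 0.089 zmax 0.090
0.03 -40 265 rmin 0.088 zmax 0.092
0.03 20 24 rmin 0.115 zmax 0.084
0.03 40 261 rmin 0.098 zmax 0.089
0.03 60 84 rmin 0.105 zmax 0.089
0.1 0 71 rmin 0.161 zmax 0.129
(0.5177, 0.0133)
(0.5905, 0.2472)
0.03 -20 6 rmin 0.128 zmax 0.069
0.03 80 190 rmin 0.081 zmax 0.090
0.03 100 296 rmin 0.080 zmax 0.091
0.03 120 47 rmin 0.092 zmax 0.082
0.03 140 231 rmin 0.073 zmax 0.091
0.03 160 325 rmin 0.073 zmax 0.091
0.1 -40 33 rmin 0.158 zmax 0.194
0.1 -20 252 rmin 0.134 zmax 0.205
0.1 0 188 rmin 0.133 zmax 0.202
[[-0.954  0.299 -0.   ]
 [ 0.299  0.954 -0.   ]
 [-0.    -0.    -1.   ]]
```

Call:
carry_out:
  deltas: [-0.049,-0.026,0,0,0,0,-0.098,-0.052,0,0,0,0,-0.147,-0.079,0,0,0,0,-0.196,-0.105,0,0,0,0,-0.245,-0.131,0,0,0,0]
  grip: 100
  grip_force: 35

```text
time: 1.12
eef_pos: [0.3976, 0.4445, 0.2316]
tcp_rot: [0.151, 0.988, 0.0, 0.0]
contact_force: [-0.1, 0.0, -0.1]
opening: 1.005
finger_force: 0.0
```

Call:
carry_out:
  deltas: [-0.049,-0.026,0,0,0,0,-0.098,-0.052,0,0,0,0,-0.147,-0.079,0,0,0,0,-0.196,-0.105,0,0,0,0,-0.244,-0.131,0,0,0,0]

```text
time: 1.75
eef_pos: [0.5913, 0.2464, 0.2316]
tcp_rot: [0.151, 0.988, 0.0, 0.0]
contact_force: [-0.5, -0.1, 0.7]
opening: 0.999
finger_force: 0.0
```

```bash
cat > go.py <<'E'
import sys
from h import *
s=ctrl.get_state();M=R.from_quat(s["tcp_rot"]).as_matrix();p=s["eef_pos"]
g=np.array([float(x) for x in sys.argv[1:4]])
print("t",s["time"],"pos",p.round(4),"F",s["contact_force"].round(2),"open",round(s["opening"],3),"finger",s["finger_force"],"effort",s["joint_efforts"][1:3].round(2))
print("delta tool",(M.T@(g-p)).round(4),"az",np.degrees(np.arctan2(M[1,1],M[0,1])).round(1),"tilt",M[2].round(3))
E
python3 go.py .5903 .2472 .035
```

```text
t 1.75 pos [0.5913 0.2464 0.2316] F [-0.51 -0.1   0.72] open 0.999 finger 0.0 effort [-39.03 -27.85]
delta tool [0.0013 0.0004 0.1966] az 72.6 tilt [-0.  0. -1.]
```

Call:
carry_out:
  deltas: [0,0,0.05,0,0,0,0,0,0.1,0,0,0,0,0,0.145,0,0,0,0,0,0.178,0,0,0,0,0,0.196,0,0,0]

```text
time: 2.38
eef_pos: [0.589, 0.2475, 0.033]
tcp_rot: [0.151, 0.988, -0.001, -0.001]
contact_force: [-0.4, -0.3, 0.2]
opening: 0.999
finger_force: 0.0
```

Call:
carry_out:
  deltas: [0,0,0,0,0,0,0,0,0,0,0,0,0,0,0,0,0,0,0,0,0,0,0,0,0,0,0,0,0,0]
  grip: 0

```text
time: 3.0
eef_pos: [0.5911, 0.248, 0.0367]
tcp_rot: [0.151, 0.988, 0.0, 0.001]
contact_force: [0.8, -0.5, 2.1]
opening: 0.687
finger_force: 39.3
```

Call:
carry_out:
  deltas: [0,0,0,0,0,0,0,0,0,0,0,0,0,0,0,0,0,0,0,0,0,0,0,0,0,0,0,0,0,0]

```text
time: 3.62
eef_pos: [0.5911, 0.2481, 0.0367]
tcp_rot: [0.151, 0.988, 0.0, 0.001]
contact_force: [-0.3, -0.2, 5.8]
opening: 0.683
finger_force: 39.7
```

```bash
python3 go.py .5903 .2472 .035
```

```text
t 3.625 pos [0.5911 0.2481 0.0367] F [-0.34 -0.22  5.77] open 0.683 finger 39.6606671763584 effort [-37.36 -21.66]
delta tool [ 0.0005 -0.0011  0.0017] az 72.6 tilt [-0.002  0.001 -1.   ]
```

Call:
carry_out:
  deltas: [0,0,-0.01,0,0,0,0,0,-0.025,0,0,0,0,0,-0.04,0,0,0,0,0,-0.05,0,0,0,0,0,-0.05,0,0,0]
  grip_force: 33

```text
time: 4.25
eef_pos: [0.591, 0.248, 0.087]
tcp_rot: [0.151, 0.988, 0.001, 0.001]
contact_force: [0.7, -0.1, -5.8]
opening: 0.685
finger_force: 38.8
```

Call:
carry_out:
  deltas: [0,0,0,0,0,0,0,0,0,0,0,0,0,0,0,0,0,0,0,0,0,0,0,0]

```text
time: 4.75
eef_pos: [0.59, 0.2477, 0.085]
tcp_rot: [0.151, 0.988, -0.0, -0.0]
contact_force: [0.5, -0.4, -6.1]
opening: 0.684
finger_force: 38.7
```

```bash
python3 go.py .5911 .2481 .038; python3 - <<'E'
from h import *
f=[]
for i in range(6):
    ctrl.read_camera("side"); f.append(ctrl.get_state()["contact_force"])
print(np.round(f,2),np.mean(f,0))
im,_=snap("side","pics/l1.png");cv2.imwrite("pics/l1c.png",cv2.resize(im[100:280,120:380],None,fx=3,fy=3)[:,:,::-1])
E
```

```text
t 4.75 pos [0.59   0.2477 0.085 ] F [ 0.54 -0.37 -6.06] open 0.684 finger 38.71511979494244 effort [-43.39 -28.31]
delta tool [-0.001   0.0007  0.047 ] az 72.6 tilt [ 0.001 -0.    -1.   ]
[[-0.39  0.25 -6.84]
 [-0.01 -0.73 -5.9 ]
 [ 0.45  0.27 -7.37]
 [ 0.14 -0.46 -6.44]
 [ 0.79  0.13 -4.84]
 [-0.06 -0.07 -6.08]] [ 0.15624359 -0.10255944 -6.24539235]
```

View pics/l1c.png

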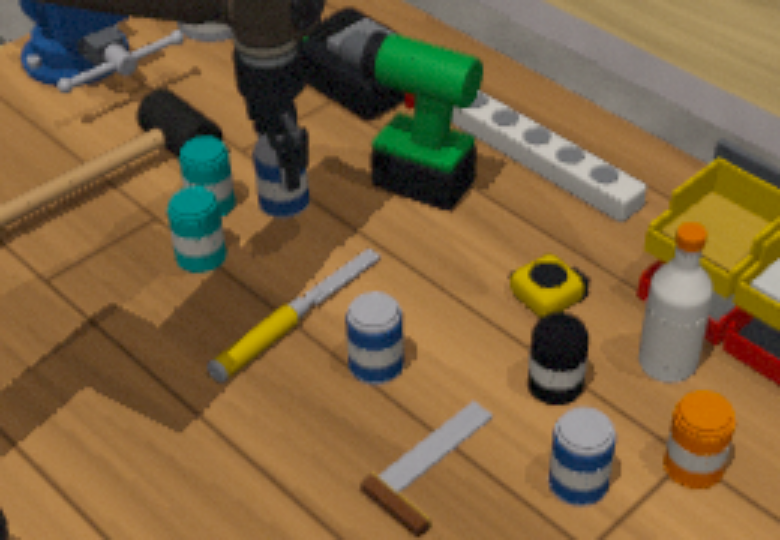

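The picture shows tin C held upright between the fingers at crop (280,180), with everything else in place. It reads about 6.2 N, so probably the heaviest. I set it back and weigh the others.

Call:
carry_out:
  deltas: [0,0,0.015,0,0,0,0,0,0.03,0,0,0,0,0,0.04,0,0,0,0,0,0.046,0,0,0,0,0,0.049,0,0,0]

```text
time: 5.72
eef_pos: [0.5899, 0.2477, 0.0368]
tcp_rot: [0.151, 0.988, -0.0, -0.001]
contact_force: [-6.3, -2.2, 5.8]
opening: 0.69
finger_force: 39.6
```

Call:
carry_out:
  deltas: [0,0,0,0,0,0,0,0,0,0,0,0]

```text
time: 5.98
eef_pos: [0.5908, 0.248, 0.0367]
tcp_rot: [0.151, 0.988, 0.0, 0.001]
contact_force: [0.8, 0.7, -5.2]
opening: 0.686
finger_force: 38.8
```

```bash
python3 go.py .5177 .0133 .13
```

```text
t 5.975 pos [0.5908 0.248  0.0367] F [ 0.82  0.71 -5.2 ] open 0.686 finger 38.77104826737195 effort [-43.92 -26.21]
delta tool [-0.0006 -0.2457 -0.0935] az 72.6 tilt [-0.002  0.001 -1.   ]
```

Call:
carry_out:
  deltas: [0,0,0.001,0,0,0,0,0,0.002,0,0,0,0,0,0.002,0,0,0,0,0,0.002,0,0,0]

```text
time: 6.48
eef_pos: [0.5908, 0.248, 0.0367]
tcp_rot: [0.151, 0.988, 0.0, 0.001]
contact_force: [-4.9, -1.0, 5.9]
opening: 0.689
finger_force: 39.8
```

Call:
carry_out:
  deltas: [0,0,0,0,0,0,0,0,0,0,0,0,0,0,0,0,0,0,0,0,0,0,0,0,0,0,0,0,0,0]
  grip: 100

```text
time: 7.1
eef_pos: [0.5901, 0.2478, 0.0342]
tcp_rot: [0.151, 0.988, 0.0, -0.0]
contact_force: [0.4, 0.4, -0.1]
opening: 0.997
finger_force: 0.0
```

```bash
python3 go.py .5177 .0133 .15
```

```text
t 7.1 pos [0.5901 0.2478 0.0342] F [ 0.44  0.36 -0.09] open 0.997 finger 0.0 effort [-40.9  -24.13]
delta tool [-0.001  -0.2454 -0.1158] az 72.6 tilt [ 0. -0. -1.]
```

Call:
carry_out:
  deltas: [0,0,-0.025,0,0,0,0,0,-0.07,0,0,0,0,0,-0.115,0,0,0]

```text
time: 7.48
eef_pos: [0.5898, 0.2477, 0.15]
tcp_rot: [0.151, 0.988, -0.0, -0.0]
contact_force: [-0.8, -0.2, 0.1]
opening: 0.998
finger_force: 0.0
```

Call:
carry_out:
  deltas: [0,-0.05,0,0,0,0,-0.001,-0.1,0,0,0,0,-0.001,-0.15,0,0,0,0,-0.001,-0.2,0,0,0,0,-0.001,-0.245,0,0,0,0]

```text
time: 8.1
eef_pos: [0.5171, 0.0122, 0.1494]
tcp_rot: [0.151, 0.988, -0.0, 0.0]
contact_force: [0.7, -0.5, -0.4]
opening: 1.001
finger_force: 0.0
```

Call:
carry_out:
  deltas: [0,0,0,0,0,0,0,0,0.03,0,0,0,0,0,0.07,0,0,0,0,0,0.1,0,0,0,0,0,0.115,0,0,0]

```text
time: 8.72
eef_pos: [0.5169, 0.0147, 0.0325]
tcp_rot: [0.151, 0.989, 0.0, -0.001]
contact_force: [-0.1, 0.5, 0.2]
opening: 1.0
finger_force: 0.0
```

```bash
python3 go.py .5177 .0133 .035
```

```text
t 8.725 pos [0.5169 0.0147 0.0325] F [-0.13  0.48  0.15] open 1.0 finger 0.0 effort [-31.11 -22.32]
delta tool [-0.0012 -0.0011 -0.0025] az 72.6 tilt [ 0.003 -0.    -1.   ]
```

Call:
carry_out:
  deltas: [0,0,0,0,0,0,0,0,0,0,0,0,0,0,0,0,0,0,0,0,0,0,0,0,0,0,0,0,0,0]
  grip: 0

```text
time: 9.35
eef_pos: [0.5184, 0.0137, 0.0352]
tcp_rot: [0.151, 0.988, 0.0, 0.001]
contact_force: [0.5, 1.3, 1.8]
opening: 0.708
finger_force: 36.5
```

Call:
carry_out:
  deltas: [0,0,0,0,0,0,0,0,-0.015,0,0,0,0,0,-0.03,0,0,0,0,0,-0.045,0,0,0,0,0,-0.05,0,0,0]

```text
time: 9.98
eef_pos: [0.5187, 0.0135, 0.0862]
tcp_rot: [0.151, 0.988, -0.0, 0.002]
contact_force: [0.7, -0.8, -2.8]
opening: 0.707
finger_force: 36.7
```

Call:
carry_out:
  deltas: [0,0,0,0,0,0,0,0,0,0,0,0,0,0,0,0,0,0,0,0,0,0,0,0]

```text
time: 10.48
eef_pos: [0.5175, 0.0138, 0.0838]
tcp_rot: [0.151, 0.988, -0.0, -0.0]
contact_force: [-0.3, -0.5, -3.0]
opening: 0.708
finger_force: 36.7
```

```bash
cat > w.py <<'E'
from fit import *
f=[]
for i in range(6):
    ctrl.read_camera("side"); f.append(ctrl.get_state()["contact_force"])
print(np.mean(f,0),np.std(f,0))
P,im=cloud("side")
for k in [(.5498,-.2452),(.5177,.0133),(.5905,.2472)]: print(*fit(P,k))
s=ctrl.get_state();p=s["eef_pos"];print(p,s["opening"])
r=np.hypot(*(P[:,:2]-p[:2]).T)
b=(r<.034)&(P[:,2]<p[2]+.01)&(P[:,2]>.006);print("lowest held",np.sort(P[b,2])[:5])
E
python3 w.py
```

```text
[-0.23931495 -0.1366979  -3.00281084] [0.63097597 0.54335422 0.25759505]
[ 0.54942611 -0.24415528] 270 0.0856004010607887 [ 0.54915624 -0.24403644]
[0.51642307 0.01419986] 119 0 0
[0.59025068 0.24862764] 224 0.0860955045829701 [0.58905101 0.24824468]
[0.51781042 0.01371425 0.0843339 ] 0.708814131443965
lowest held [0.04509446 0.04841228 0.04880966 0.04931294 0.04934807]
```

B weighs 3.0 N and was clearly lifted. I set it back.

Call:
carry_out:
  deltas: [0,0,0.015,0,0,0,0,0,0.03,0,0,0,0,0,0.042,0,0,0,0,0,0.048,0,0,0,0,0,0.051,0,0,0]

```text
time: 11.45
eef_pos: [0.5171, 0.0138, 0.0353]
tcp_rot: [0.151, 0.989, -0.0, -0.003]
contact_force: [-14.4, 2.1, 27.2]
opening: 0.704
finger_force: 38.9
```

Call:
carry_out:
  deltas: [0,0,0,0,0,0,0,0,0,0,0,0,0,0,0,0,0,0]

```text
time: 11.82
eef_pos: [0.5177, 0.0137, 0.0353]
tcp_rot: [0.151, 0.989, -0.0, -0.001]
contact_force: [-5.9, -0.0, 11.7]
opening: 0.707
finger_force: 37.8
```

Call:
carry_out:
  deltas: [0,0,0,0,0,0,0,0,0,0,0,0,0,0,0,0,0,0,0,0,0,0,0,0,0,0,0,0,0,0]
  grip: 100

```text
time: 12.45
eef_pos: [0.5178, 0.0137, 0.0332]
tcp_rot: [0.151, 0.988, 0.0, -0.0]
contact_force: [-0.6, -0.6, -0.5]
opening: 1.0
finger_force: 0.0
```

Call:
carry_out:
  deltas: [0,0,-0.025,0,0,0,0,0,-0.07,0,0,0,0,0,-0.115,0,0,0]

```text
time: 12.82
eef_pos: [0.5174, 0.0138, 0.1491]
tcp_rot: [0.151, 0.988, 0.0, -0.001]
contact_force: [0.3, -0.2, 1.0]
opening: 0.999
finger_force: 0.0
```

```bash
python3 go.py .5496 -.2448 .15
```

```text
t 12.825 pos [0.5174 0.0138 0.1491] F [ 0.28 -0.18  0.95] open 0.999 finger 0.0 effort [-25.76 -25.49]
delta tool [-0.1081 -0.2371 -0.0009] az 72.6 tilt [ 0.001 -0.    -1.   ]
```

Call:
carry_out:
  deltas: [-0.021,-0.046,0,0,0,0,-0.045,-0.098,0,0,0,0,-0.068,-0.15,0,0,0,0,-0.09,-0.2,0,0,0,0,-0.108,-0.237,0,0,0,0]

```text
time: 13.45
eef_pos: [0.5498, -0.2471, 0.1483]
tcp_rot: [0.152, 0.988, -0.0, 0.0]
contact_force: [0.5, 1.2, 0.2]
opening: 1.0
finger_force: 0.0
```

Call:
carry_out:
  deltas: [0,0,0,0,0,0,0,0,0.03,0,0,0,0,0,0.07,0,0,0,0,0,0.1,0,0,0,0,0,0.114,0,0,0]

```text
time: 14.08
eef_pos: [0.5486, -0.2427, 0.0321]
tcp_rot: [0.151, 0.989, 0.001, -0.002]
contact_force: [0.2, -0.4, -0.5]
opening: 1.004
finger_force: 0.0
```

```bash
python3 go.py .5496 -.2448 .035
```

```text
t 14.075 pos [ 0.5486 -0.2427  0.0321] F [ 0.18 -0.35 -0.54] open 1.004 finger 0.0 effort [-37.97 -23.36]
delta tool [-0.0015 -0.0017 -0.0029] az 72.7 tilt [ 0.004  0.001 -1.   ]
```

Call:
carry_out:
  deltas: [0,0,0,0,0,0,0,0,0,0,0,0,0,0,0,0,0,0,0,0,0,0,0,0,0,0,0,0,0,0]
  grip: 0

```text
time: 14.7
eef_pos: [0.5506, -0.2451, 0.0355]
tcp_rot: [0.151, 0.988, -0.0, 0.001]
contact_force: [0.2, 0.2, 3.7]
opening: 0.695
finger_force: 36.0
```

Call:
carry_out:
  deltas: [0,0,0,0,0,0,0,0,-0.015,0,0,0,0,0,-0.03,0,0,0,0,0,-0.045,0,0,0,0,0,-0.05,0,0,0]

```text
time: 15.32
eef_pos: [0.5507, -0.2453, 0.0863]
tcp_rot: [0.151, 0.988, -0.001, 0.001]
contact_force: [0.7, 1.0, -1.8]
opening: 0.694
finger_force: 36.0
```

Call:
carry_out:
  deltas: [0,0,0,0,0,0,0,0,0,0,0,0,0,0,0,0,0,0,0,0,0,0,0,0]

```text
time: 15.82
eef_pos: [0.5497, -0.2446, 0.0838]
tcp_rot: [0.151, 0.988, 0.0, -0.0]
contact_force: [-0.3, -0.3, -1.6]
opening: 0.691
finger_force: 36.0
```

```bash
python3 w.py
```

```text
[-0.03039233 -0.17895104 -1.50336315] [0.61908796 0.47285689 0.51539683]
[ 0.54906982 -0.24418787] 133 0 0
[0.51630628 0.01428828] 248 0.08635378720032393 [0.51582506 0.01444912]
[0.59014046 0.24842444] 220 0.0853152143624738 [0.58279546 0.24633011]
[ 0.5499689  -0.24472325  0.08432803] 0.6907457066231247
lowest held [0.04659246 0.04680672 0.04985793 0.05019746 0.05023153]
```

A weighs 1.5 N, so C is the heaviest at 6.2 N. I set A back, gently.

Call:
carry_out:
  deltas: [0,0,0.015,0,0,0,0,0,0.03,0,0,0,0,0,0.042,0,0,0,0,0,0.047,0,0,0,0,0,0.05,0,0,0]

```text
time: 16.8
eef_pos: [0.5496, -0.2444, 0.0355]
tcp_rot: [0.151, 0.989, 0.001, -0.002]
contact_force: [-8.5, 5.8, 17.0]
opening: 0.694
finger_force: 37.4
```

Call:
carry_out:
  deltas: [0,0,0,0,0,0,0,0,0,0,0,0,0,0,0,0,0,0]

```text
time: 17.18
eef_pos: [0.5503, -0.2449, 0.0355]
tcp_rot: [0.151, 0.988, -0.0, 0.0]
contact_force: [-2.5, 2.7, 5.9]
opening: 0.693
finger_force: 36.5
```

Call:
carry_out:
  deltas: [0,0,0,0,0,0,0,0,0,0,0,0,0,0,0,0,0,0,0,0,0,0,0,0,0,0,0,0,0,0]
  grip: 100

```text
time: 17.8
eef_pos: [0.5499, -0.2447, 0.0342]
tcp_rot: [0.151, 0.988, 0.0, -0.0]
contact_force: [-0.0, 0.5, -0.7]
opening: 0.999
finger_force: 0.0
```

Call:
carry_out:
  deltas: [0,0,-0.025,0,0,0,0,0,-0.07,0,0,0,0,0,-0.115,0,0,0]

```text
time: 18.18
eef_pos: [0.5496, -0.2446, 0.1501]
tcp_rot: [0.151, 0.988, 0.0, -0.0]
contact_force: [0.0, -1.5, -0.1]
opening: 0.999
finger_force: 0.0
```

```bash
python3 go.py .5905 .2478 .15
```

```text
t 18.175 pos [ 0.5496 -0.2446  0.1501] F [ 0.04 -1.55 -0.12] open 0.999 finger 0.0 effort [-33.34 -25.85]
delta tool [1.083e-01 4.820e-01 4.000e-04] az 72.6 tilt [ 0.001  0.    -1.   ]
```

Call:
carry_out:
  deltas: [0.011,0.048,0,0,0,0,0.022,0.096,0,0,0,0,0.032,0.145,0,0,0,0,0.043,0.193,0,0,0,0,0.054,0.241,0,0,0,0]

```text
time: 18.8
eef_pos: [0.5705, 0.003, 0.1495]
tcp_rot: [0.151, 0.988, 0.0, 0.0]
contact_force: [0.4, -0.3, -0.4]
opening: 1.002
finger_force: 0.0
```

Call:
carry_out:
  deltas: [0.011,0.048,0,0,0,0,0.022,0.096,0,0,0,0,0.032,0.145,0,0,0,0,0.043,0.195,0,0,0,0,0.054,0.241,0,0,0,0]

```text
time: 19.42
eef_pos: [0.5911, 0.2493, 0.1494]
tcp_rot: [0.151, 0.989, 0.0, 0.0]
contact_force: [1.4, 0.3, -1.1]
opening: 0.999
finger_force: 0.0
```

Call:
carry_out:
  deltas: [0,0,0,0,0,0,0,0,0.03,0,0,0,0,0,0.07,0,0,0,0,0,0.1,0,0,0,0,0,0.115,0,0,0]

```text
time: 20.05
eef_pos: [0.5899, 0.2462, 0.0321]
tcp_rot: [0.152, 0.988, -0.001, -0.002]
contact_force: [0.7, -0.9, 0.4]
opening: 1.0
finger_force: 0.0
```

```bash
python3 go.py .5905 .2478 .035
```

```text
t 20.05 pos [0.5899 0.2462 0.0321] F [ 0.68 -0.87  0.41] open 1.0 finger 0.0 effort [-41.25 -23.93]
delta tool [-0.0001  0.0018 -0.0029] az 72.5 tilt [ 0.003 -0.002 -1.   ]
```

Call:
carry_out:
  deltas: [0,0,0,0,0,0,0,0,0,0,0,0,0,0,0,0,0,0,0,0,0,0,0,0,0,0,0,0,0,0]
  grip: 0
  grip_force: 35

```text
time: 20.68
eef_pos: [0.592, 0.2476, 0.0355]
tcp_rot: [0.151, 0.988, 0.0, 0.001]
contact_force: [1.1, 0.0, 2.4]
opening: 0.689
finger_force: 39.4
```

Call:
carry_out:
  deltas: [0,0,0,0,0,0,0,0,-0.015,0,0,0,0,0,-0.035,0,0,0,0,0,-0.06,0,0,0,0,0,-0.085,0,0,0]

```text
time: 21.3
eef_pos: [0.5904, 0.2475, 0.1203]
tcp_rot: [0.151, 0.988, -0.0, -0.001]
contact_force: [-0.0, 0.7, -5.2]
opening: 0.686
finger_force: 39.6
```

Call:
carry_out:
  deltas: [0,0,-0.03,0,0,0,0,0,-0.06,0,0,0,0,0,-0.09,0,0,0,0,0,-0.12,0,0,0,0,0,-0.135,0,0,0]

```text
time: 21.92
eef_pos: [0.5913, 0.2477, 0.2571]
tcp_rot: [0.151, 0.989, 0.001, 0.001]
contact_force: [-0.2, -0.1, -5.8]
opening: 0.689
finger_force: 39.7
```

```bash
python3 go.py .555 .1 .255
```

```text
t 21.925 pos [0.5913 0.2477 0.2571] F [-0.16 -0.12 -5.83] open 0.689 finger 39.7486136527732 effort [-40.42 -32.2 ]
delta tool [-0.0095 -0.1518  0.0018] az 72.6 tilt [-0.003  0.002 -1.   ]
```

Call:
carry_out:
  deltas: [-0.002,-0.02,0,0,0,0,-0.004,-0.055,0,0,0,0,-0.006,-0.095,0,0,0,0,-0.008,-0.13,0,0,0,0,-0.01,-0.15,0,0,0,0]

```text
time: 22.55
eef_pos: [0.5541, 0.0992, 0.2524]
tcp_rot: [0.152, 0.988, -0.0, -0.002]
contact_force: [-0.7, 0.8, -5.9]
opening: 0.689
finger_force: 40.0
```

Call:
carry_out:
  deltas: [0,0,0,0,0,0,0,0,0,0,0,0,0,0,0,0,0,0,0,0,0,0,0,0,0,0,0,0,0,0]

```text
time: 23.18
eef_pos: [0.5558, 0.1019, 0.2543]
tcp_rot: [0.151, 0.989, 0.0, -0.0]
contact_force: [-0.3, -0.8, -6.4]
opening: 0.686
finger_force: 40.0
```

```bash
python3 w.py; python3 -c "
from h import *
im,_=snap('side');cv2.imwrite('pics/end.png',cv2.resize(im[60:300,100:400],None,fx=2.5,fy=2.5)[:,:,::-1])"
```

```text
[-0.10999974  0.29052047 -5.73430365] [0.57383021 0.49079473 0.34064128]
[ 0.54957854 -0.24473975] 273 0.08576940602744834 [ 0.54992452 -0.24477934]
[0.5166217  0.01431257] 246 0.08601276452502243 [0.51621153 0.01372205]
[0.5905 0.2472] 0 0 0
[0.55575745 0.10136643 0.25433759] 0.6887956460900829
lowest held [0.00636689 0.00697589 0.00729771 0.0082903  0.00856935]
```

View pics/end.png

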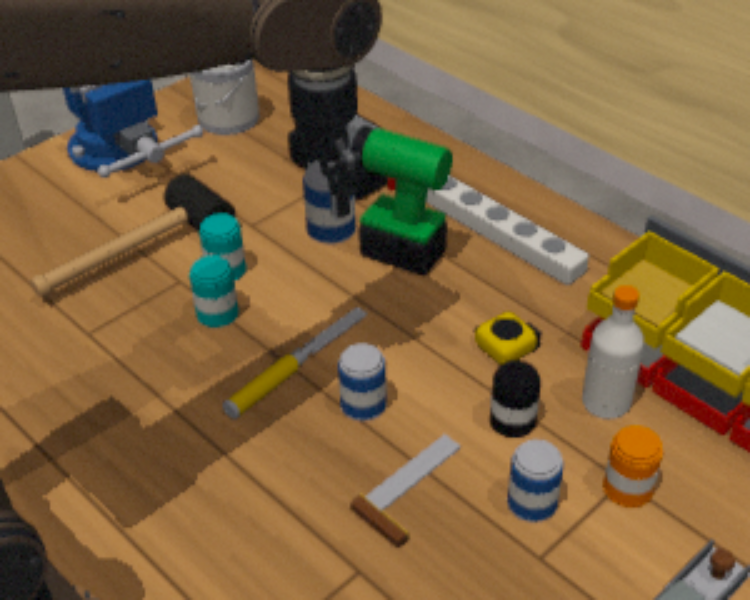

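The picture shows the heavy tin held upright at about (328,205), with the other two standing at (362,380) and (537,480) and the bystanders unmoved.

```bash
python3 -c "
from plant import ctrl
print(ctrl.sign_off())"
```

```text
the job is handed in; nothing more can be done
None
```

I lifted and set back all three tins; the heaviest, at about 6 N against 3.0 N and 1.5 N, is held upright and still roughly 22 cm above the middle of the bench, and the job is handed in (no verdict returned).

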